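# Clamp the painting board in its jig

## Robot

A 6-joint arm with a two-finger parallel gripper is mounted at the origin on the work surface. World frame = base frame: x ahead of the robot, y to its left, z up, the work surface at z = 0. Lengths are in m, angles in degrees, forces in N, time in s.
With the tool pointing down it reaches from about 0.4 to 0.825 m from the base axis. Payload 7 kg.
Tool frame: the origin (TCP) lies at the very end of the fingers, on their centre line; the grasp point (between the pads) lies 19 mm behind it (ctrl.grip_depth is the z of the grasp point in the tool frame, in m); z points along the fingers, y is the direction in which the jaws open and shut (so a half turn about z gives the same grasp; the last joint's range is limited). The gripper opens to 88 mm and grips with 3 to 60 N. Pads are 19 mm wide; open, the fingers measure 130 mm over their backs; the gripper's body (78 mm by 193 mm) begins 47 mm behind the grasp point.
Start: joints at [-55.113, 20.546, 0.682, 0, -70.136, -16.507], TCP at [0.213, -0.641, 0.227] pointing down, gripper open.
Joint ranges: [-176.03, 176.03], [-82.01, 121.73], [-58.28, 71.71], [-173.87, 95.51], [-174.79, -0.11], [-173.66, 173.66]. Speed limits (degrees/s): [136.94, 136.94, 172.46, 180, 180, 180].

## Interface

Orientations are given as [roll, pitch, yaw] about the fixed x, y, z axes, in that order (R = Rz(yaw) Ry(pitch) Rx(roll)).
In Python, from plant import telemetry, snapshot, job, models, ctrl gives the robot as it stands.
- The arm moves only by the tool jog_arm, never from a script. Its argument "targets" is text: rows parted by semicolons, each of 7 numbers parted by spaces: the shift along the tool's x, y, z in m, then the turn, a rotation vector about the tool's x, y, z in degrees, then the gripper command: -1 is shut, 1 is fully open, values between are in proportion. A call has exactly 8 rows; each row is the pose to reach, as a shift and turn from the pose measured when the call began, along the tool's axes at that moment; what a row does not reach only later rows make up. A row lasts 1/8 s, in which the tool goes at most 62.5 mm and 10.7 degrees, less where a joint would pass 70% of its speed; a pose out of reach is approached as far as the arm can. A call with a gripper value outside its range is refused whole. The fingers move at their own pace and stop on an object; the grip force is fixed at half the most. Time passes only in rows, so rows that repeat a pose let the fingers close, or fill a call up. It gives the time, the measured TCP pose, the force and the opening at its end, in the units of the state.
- telemetry.get_obs(): the state, without advancing time (a new reading comes with each control period).
- snapshot(name): name is "scene" or "top" or "wrist"; returns a dict with "img" (480x640x3 uint8, red, green, blue), "range_z" (480x640 float32, m along the optical axis (not along the pixel's ray), 0 where there is no reading), "intrinsics" (3x3 intrinsics, pixels), "R" (3x3) and "t" (3): a world point X has camera coordinates R X + t. Camera axes: x right, y down, z forward; pixel columns grow to the right and rows downward; lengths in m; the calibration is good to about 2 mm. A picture is of the moment at which its call begins.
- job.close_job(): hands the job in, once; it reports no verdict.
Trained networks look in a picture, given as the dict that the camera call returned (one of the last four; its "shot" number tells which), for a name from the list of things; names that differ only in an ending like _2 or _b are one class to them, and where a whole thing is asked for, a point or a joint stands for the part that bears it (a point fixed in the world has none). Each returns a list of dicts, best first, with "conf" (0 to 1); they miss things now and then, are a little off and sometimes report something else, mostly with a low value. They report only what shows in the picture. A call takes as long as a camera call.
- models.cut_out(name, picture): "region" (480x640 bool, what is visible of it) and "uv" ([column, row] in pixels, amid what is visible of it).
- models.spot_point(name, picture): "uv" ([column, row] in pixels: a listed point, or the origin of a listed thing).
The state is a dict: "clock": time; "joint_pos": joint angles; "qvel": joint speeds; "tau": joint torques, N m; "tool_pos": TCP position; "orientation": TCP orientation; "force": force on the tool from outside, world axes, zero at the start; "moment": the same for the moment, N m; "opening": finger opening in m.
Only numpy, scipy, OpenCV 4.12 (cv2) and the standard library are available. Lean on these libraries where they do the work, as an engineer would, in place of code of your own. Each camera call takes 0.05 s, during which the arm holds its last target.

## Task

A small painting board lies loose in the clamping jig on the art-room table. Clamp it: push the swing strap round until it lies straight across the board against its stop, and only then push the raised cam lever all the way down. Pick nothing up, and leave the board and the things lying about where they are.

Things in the scene. Friction and masses are not known exactly. Their poses are not given: they have to be found in the camera images.
- jig: the jig, fixed to the table: a plywood base 230 (x) x 280 (y) x 18 mm thick. Origin on the table (z = 0); x runs across the strap, y along the closed strap from its pivot to the lever, z up; the base spans x -115..115, y -155..125 mm. The steel upright that stops the strap and carries the lever spans x 13..28, y 81..115, up to z 98 mm. The jig's place and yaw vary.
- strap (a joint): swing angle of the strap about the upright pivot (rad): 0 = straight across the board along the jig's +y, against the stop; positive = swung away towards the jig's -x (the robot's side). Range 0 to 1.3; starts at 0.55 to 1.0. It has no spring and stays where it is left; friction about 0.15 N m.
- strap_pivot (a point): point on the strap's pivot axis at half the strap's height (jig frame 0, -120, 47 mm); does not move
- strap_end (a point): centre of the strap's free end, at half its height, 230 mm from the pivot axis. The strap is a plain aluminium bar 24 mm wide, 26 mm high (34 to 60 mm above the table).
- lever (a joint): angle of the cam lever above level (rad): 0 = fully down, lying level and pointing along the jig's +y, away from the board; positive = raised. Range 0 to 1.35; starts at 0.85 to 1.25. It has no spring and stays where it is left; friction about 0.3 N m.
- lever_axle (a point): point on the lever's level axle (jig frame 0, 98, 80 mm), which runs along the jig's x; does not move
- lever_tip (a point): end of the lever, 120 mm from its axle. The last 65 mm are a black handle 24 mm wide and 14 mm thick, the centre line of which passes through this point and the axle; between handle and axle it is a steel bar 16 mm wide, 8 mm thick. When down, the top of the handle is 87 mm above the table.
- panel: the painting board, 190 (x) x 148 (y) x 12 mm, loose on the jig base between two low fences 8 mm high; its top is 30 mm above the table, 4 mm below the strap. Origin at the centre of its underside.
- eraser: bystander: eraser 22 x 48 x 13 mm lying on the far (+x) half of the board, outside the strap's sweep
- ink_jar: bystander: small jar 38 mm across, 42 mm high, standing on the jig base at its +x, -y corner
- paint_bottle: bystander: upright paint bottle 46 mm across, 125 mm high, on the table left of the jig, towards the robot
- brush_pot: bystander: steel pot 76 mm across with brushes, 200 mm high in all, on the table on the left
- screwdriver: bystander: screwdriver lying on the table on the left
- tape_roll: bystander: roll of tape 90 mm across, 24 mm high, lying flat on the table on the right
- paint_tube: bystander: paint tube 105 x 30 x 20 mm lying on the table on the right

How it is judged:
By the outcome, as a careful person would: the job done as asked, in the order asked, and still so for the second after the job is handed in, with the robot touching nothing.
It also fails if it takes over 48 s, if anything falls off the work surface, if the arm or the gripper's body presses on something with over 40 N, if the wrist force passes 120 N, or if a joint passes its speed limit or range.

## Working session

There is one attempt and no reset: what is moved stays moved. The work goes in short steps, Python scripts to look and compute and a tool call to move; the robot and the scene stay as the last step left them, time stands still between calls to the robot, and variables do not carry over. Pictures are saved under pics/ and viewed, and the job is handed in when it is done.

Besides the shell and the picture viewer there is one more tool, called after ">>>" by a JSON object that holds its "fn" and its "kwargs". jog_arm: Moves the arm, as the interface text tells. Its arguments: {"type":"object","properties":{"targets":{"type":"string"}},"required":["targets"]}

```bash
mkdir -p pics; ls
cat > h.py <<'E'
import numpy as np, cv2
from plant import telemetry, snapshot, job, models, ctrl
def save(p,n): cv2.imwrite('pics/'+n+'.png', p['img'][:,:,::-1])
def world(p,u,v,z=None,r=2):
    K=p['intrinsics'];ray=np.linalg.inv(K)@[u,v,1]
    R=p['R'];t=p['t'];c=-R.T@t;d=R.T@ray
    if z is not None: return c+d*(z-c[2])/d[2]
    a=p['range_z'][int(v)-r:int(v)+r+1,int(u)-r:int(u)+r+1];a=a[a>0]
    return c+d*np.median(a) if a.size else None
E
python3 - <<'E'
from h import *
np.set_printoptions(precision=4,suppress=True)
print(telemetry.get_obs())
for n in ["scene","top"]:
    p=snapshot(n);save(p,n+'0')
    for k in ["jig","strap_pivot","strap_end","lever_axle","lever_tip","panel"]:
        for d in models.spot_point(k,p)[:2]:
            print(n,k,d['conf'],d['uv'],world(p,*d['uv']))
E
```

```text
pics
{'clock': 0.0, 'joint_pos': array([-55.1134,  20.5917,   0.6348,  -0.0201, -70.1367, -16.5051]), 'qvel': array([-0.0663,  0.0134, -0.0509,  0.0549, -0.0617,  0.0401]), 'tau': array([  0.0007, -58.2715,  29.3083,   6.9979,   0.007 ,  -0.0001]), 'tool_pos': array([ 0.2127, -0.6401,  0.2256]), 'orientation': array([ 179.9048,   -0.0085, -161.6253]), 'force': array([-0.681 ,  0.6925, -0.407 ]), 'moment': array([0.0048, 0.0218, 0.0071]), 'opening': 0.0873414912718762}
scene jig 0.91 [308.5, 252.5] [ 0.5741 -0.0358  0.0286]
scene jig 0.61 [341.6, 235.8] [0.5309 0.035  0.0984]
scene strap_pivot 0.95 [274.1, 215.7] [ 0.5883 -0.1773  0.0554]
scene strap_pivot 0.17 [360.5, 209.7] [0.5156 0.0821 0.1822]
scene strap_end 0.74 [371.3, 217.4] [ 0.3966 -0.0511  0.0552]
scene lever_axle 0.77 [338.3, 241.0] [0.544  0.0431 0.0945]
scene lever_tip 0.83 [359.8, 207.2] [0.5133 0.0759 0.1841]
scene lever_tip 0.59 [307.8, 241.3] [ 0.5541 -0.0754  0.029 ]
scene panel 0.64 [303.3, 242.6] [ 0.5652 -0.0767  0.0285]
top jig 0.65 [403.0, 215.8] [ 0.5712 -0.1862  0.0679]
top jig 0.64 [149.2, 205.9] [0.5916 0.3439 0.0819]
top strap_pivot 0.79 [402.3, 213.3] [ 0.5764 -0.1845  0.0693]
top strap_end 0.59 [336.6, 297.6] [ 0.3942 -0.0474  0.0002]
top lever_axle 0.74 [305.7, 233.7] [0.5324 0.0185 0.0931]
top lever_tip 0.95 [273.4, 236.6] [0.5221 0.0752 0.1837]
top panel 0.57 [355.5, 223.3] [ 0.5585 -0.0885  0.03  ]
top panel 0.46 [337.4, 299.6] [ 0.3898 -0.0491  0.0002]
```

View pics/scene0.png

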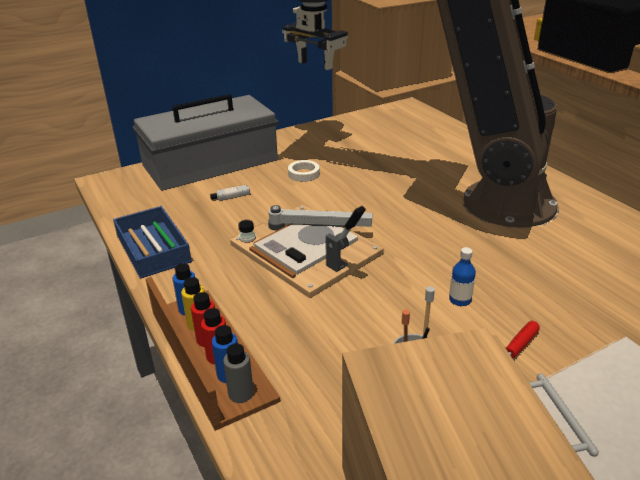

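View pics/top0.png

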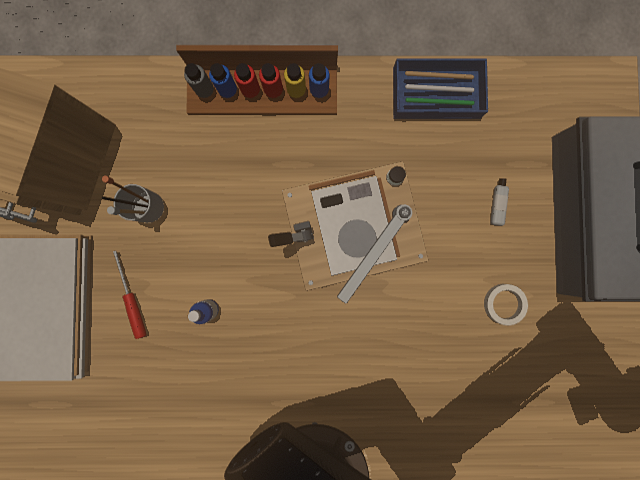

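The top picture shows the pivot at about (403,213), the strap end near (345,298), the upright at (305,235) and the black lever handle at (275,239). Next I work out the jig frame.

Run:
```python
from h import *
np.set_printoptions(precision=4,suppress=True)
P={}
p=snapshot("top")
m=models.cut_out("jig",p);print([ (d['conf'],d['uv'],d['region'].sum()) for d in m])
# base outline by depth: points z 0.012..0.024 near
K=p['intrinsics'];v,u=np.mgrid[:480,:640]
X=(np.linalg.inv(K)@np.stack([u.ravel(),v.ravel(),np.ones(u.size)]))*p['range_z'].ravel()
W=((p['R'].T@(X-p['t'][:,None])).T).reshape(480,640,3)
s=(W[...,2]>0.012)&(W[...,0]>0.4)&(W[...,0]<0.75)&(W[...,1]>-.27)&(W[...,1]<.08)&(W[...,2]<0.045)
n,l,st,c=cv2.connectedComponentsWithStats(s.astype(np.uint8));k=1+st[1:,4].argmax();
s2=(l==k)&(W[...,2]<0.022)
r=cv2.minAreaRect(W[s2][:,:2].astype(np.float32)*1000);print("base rect mm",r, cv2.boxPoints(r))
# strap
s=(W[...,2]>0.052)&(W[...,2]<0.066)&(W[...,0]>0.3)&(W[...,0]<0.75)&(W[...,1]>-.27)&(W[...,1]<.08)
n,l,st,c=cv2.connectedComponentsWithStats(s.astype(np.uint8));k=1+st[1:,4].argmax()
r=cv2.minAreaRect(W[l==k][:,:2].astype(np.float32)*1000);print("strap",r,cv2.boxPoints(r),np.median(W[l==k][:,2]))
for pn in("top","scene"):
  q=p if pn=="top" else snapshot("scene")
  for nm,z in(("strap_pivot",.047),("strap_end",.047),("lever_axle",.08)):
    for d in models.spot_point(nm,q)[:1]: print(pn,nm,d['conf'],d['uv'],world(q,*d['uv'],z=z))
# lever points
s=(W[...,2]>0.085)&(W[...,0]>0.4)&(W[...,0]<0.75)&(W[...,1]>-.1)&(W[...,1]<.13)
q=W[s]; print(len(q)); i=q[:,2].argsort(); print(q[i[::12]])
```

```text
[(0.8, [371.0, 245.9], np.int64(8063))]
base rect mm ((556.46435546875, -87.28265380859375), (230.42767333984375, 280.0914611816406), 13.469268798828125) [[ 411.7995   22.0751]
 [ 477.0395 -250.3125]
 [ 701.1293 -196.6404]
 [ 635.8893   75.7472]]
strap ((495.5522766113281, -125.2916030883789), (32.79448699951172, 246.3189239501953), 52.961326599121094) [[ 387.3658  -64.1948]
 [ 583.9848 -212.5659]
 [ 603.7387 -186.3884]
 [ 407.1198  -38.0173]] 0.059366514794599
top strap_pivot 0.87 [405.3, 214.6] [ 0.5758 -0.195   0.047 ]
top strap_end 0.83 [339.8, 299.1] [ 0.395  -0.0526  0.047 ]
top lever_axle 0.78 [304.2, 235.0] [0.5304 0.0221 0.08  ]
scene strap_pivot 0.7 [274.8, 218.2] [ 0.5863 -0.1788  0.047 ]
scene strap_end 0.78 [372.2, 219.3] [ 0.392  -0.0538  0.047 ]
scene lever_axle 0.83 [340.4, 241.5] [0.5301 0.0287 0.08  ]
1765
[[ 0.5178  0.0327  0.0851]
 [ 0.5197  0.0222  0.0876]
 [ 0.53    0.0119  0.0888]
 [ 0.5402  0.0139  0.0906]
 [ 0.5277  0.0139  0.092 ]
 [ 0.5339  0.0159  0.0926]
 [ 0.5379  0.0159  0.0932]
 [ 0.5297  0.022   0.094 ]
 [ 0.5563  0.0261  0.0949]
 [ 0.5522  0.0445  0.
[... 3032 characters left out ...]
 0.4804 -0.0133  1.0262]
 [ 0.4804 -0.0133  1.0262]
 [ 0.4804 -0.0133  1.0262]
 [ 0.4804 -0.0133  1.0262]
 [ 0.4804 -0.0133  1.0262]
 [ 0.4804 -0.0133  1.0262]
 [ 0.4804 -0.0133  1.0262]
 [ 0.4804 -0.0133  1.0262]
 [ 0.4804 -0.0133  1.0262]
 [ 0.4804 -0.0133  1.0262]
 [ 0.4804 -0.0133  1.0262]
 [ 0.4804 -0.0133  1.0262]
 [ 0.4804 -0.0133  1.0262]
 [ 0.4804 -0.0133  1.0262]
 [ 0.4804 -0.0133  1.0262]
 [ 0.4804 -0.0133  1.0262]
 [ 0.4804 -0.0133  1.0262]
 [ 0.4804 -0.0133  1.0262]
 [ 0.4804 -0.0133  1.0262]
 [ 0.4804 -0.0133  1.0262]
 [ 0.4804 -0.0133  1.0262]
 [ 0.4804 -0.0133  1.0262]
 [ 0.4804 -0.0133  1.0262]
 [ 0.4804 -0.0133  1.0262]
 [ 0.4804 -0.0133  1.0262]
 [ 0.4804 -0.0133  1.0262]]
```

```bash
cat >> h.py <<'E'
from scipy.spatial.transform import Rotation as Ro
np.set_printoptions(precision=4,suppress=True)
YAW=np.radians(13.47);EX=np.array([np.cos(YAW),np.sin(YAW),0]);EY=np.array([-np.sin(YAW),np.cos(YAW),0])
O=np.array([.55646,-.08728,0])+.015*EY
def J(x,y,z): return O+x*EX+y*EY+np.array([0,0,z])
def toJ(w): d=np.asarray(w)-O; return np.array([d@EX,d@EY,w[2]])
def go(t,yaw=-166.53):
    o=telemetry.get_obs();R=Ro.from_euler('xyz',o['orientation'],degrees=True)
    T=Ro.from_euler('xyz',[180,0,yaw],degrees=True)
    print('clock',o['clock'],'jig now',toJ(o['tool_pos']),'F',o['force'],'shift',R.inv().apply(t-o['tool_pos']),'rot',(R.inv()*T).as_rotvec(degrees=True))
    return R
E
python3 - <<'E'
from h import *
print(O,J(-.15,-.04,.2)); go(J(-.15,-.04,.2))
E
```

```text
[ 0.553  -0.0727  0.    ] [ 0.4164 -0.1465  0.2   ]
clock 1.15 jig now [-0.4631 -0.473   0.2266] F [ 0.0606 -0.1097 -0.5179] shift [-0.349   0.4046  0.0266] rot [-0.0015  0.0005  4.9102]
```

>>> {"fn": "jog_arm", "kwargs": {"targets": "-0.044 0.05 0.003 0 0 0.6 -1; -0.087 0.101 0.007 0 0 1.2 -1; -0.131 0.152 0.01 0 0 1.8 -1; -0.175 0.202 0.013 0 0 2.4 -1; -0.218 0.253 0.017 0 0 3 -1; -0.262 0.303 0.02 0 0 3.6 -1; -0.305 0.354 0.023 0 0 4.2 -1; -0.349 0.405 0.026 0 0 4.9 -1"}}

```text
clock: 2.15
tool_pos: [0.4035, -0.1769, 0.2026]
orientation: [-180.0, 0.1, -166.5]
force: [1.8, -0.4, 0.3]
opening: 0.0132
```

Run:
```python
from h import *
go(J(-.15,-.04,.042));p=snapshot("wrist");save(p,"w1");p=snapshot("scene");save(p,"s1")
```

```text
clock 2.15 jig now [-0.1696 -0.0665  0.2026] F [ 1.7849 -0.3714  0.2885] shift [-0.0194  0.0266  0.1606] rot [-0.0267  0.0825 -0.0068]
```

View pics/s1.png

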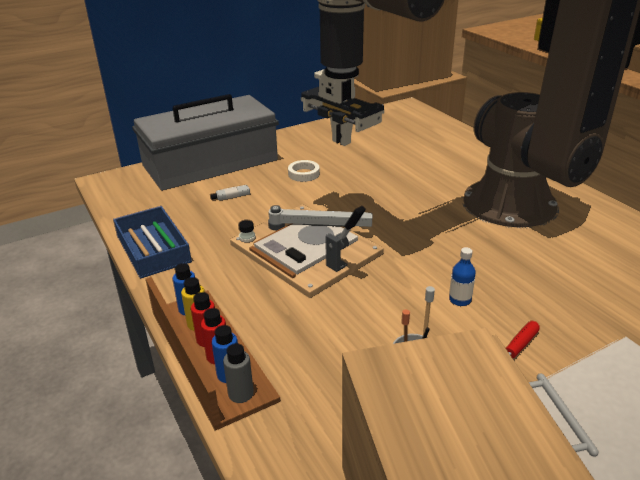

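View pics/w1.png

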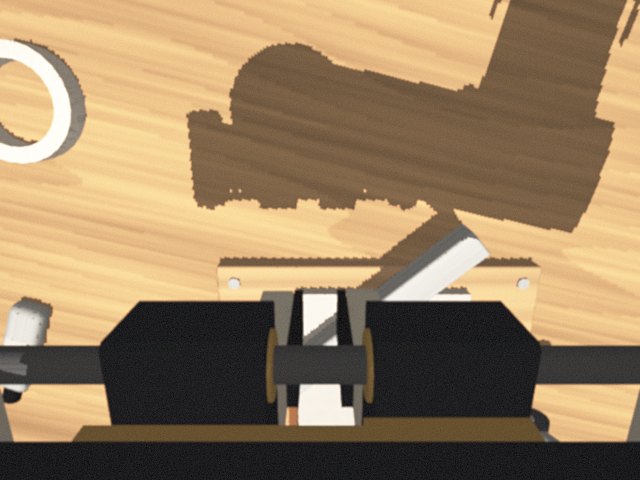

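The gripper's long side runs along the jig's y, as planned. The strap and lever are where I measured them. Now I descend on the strap's robot side.

>>> {"fn": "jog_arm", "kwargs": {"targets": "-0.008 0.012 0.01 0 0 0 -1; -0.0194 0.0266 0.03 0 0 0 -1; -0.0194 0.0266 0.06 0 0 0 -1; -0.0194 0.0266 0.09 0 0 0 -1; -0.0194 0.0266 0.12 0 0 0 -1; -0.0194 0.0266 0.14 0 0 0 -1; -0.0194 0.0266 0.155 0 0 0 -1; -0.0194 0.0266 0.161 0 0 0 -1"}}

```text
clock: 3.25
tool_pos: [0.4174, -0.1442, 0.0409]
orientation: [180.0, 0.0, -166.2]
force: [0.3, -0.1, 0.5]
opening: 0.0005
```

Run:
```python
from h import *
go(J(-.04,-.04,.042))
```

```text
clock 3.25 jig now [-0.1485 -0.0379  0.0409] F [ 0.2932 -0.0933  0.4885] shift [-0.1085 -0.0028 -0.001 ] rot [0.0052 0.0385 0.3505]
```

>>> {"fn": "jog_arm", "kwargs": {"targets": "-0.014 0 -0.001 0 0 0 -1; -0.027 0 -0.001 0 0 0 -1; -0.041 -0.001 -0.001 0 0 0 -1; -0.054 -0.001 -0.001 0 0 0 -1; -0.068 -0.002 -0.001 0 0 0.3 -1; -0.081 -0.002 -0.001 0 0 0.3 -1; -0.095 -0.003 -0.001 0 0 0.3 -1; -0.108 -0.003 -0.001 0 0 0.3 -1"}}

```text
clock: 4.25
tool_pos: [0.5236, -0.1211, 0.0419]
orientation: [180.0, 0.0, -166.5]
force: [-2.4, 1.2, 0.6]
opening: 0.0006
```

Run:
```python
from h import *
go(J(-.0215,-.04,.042));p=snapshot("top");save(p,"t2");p=snapshot("scene");save(p,"s2")
```

```text
clock 4.25 jig now [-0.0398 -0.0402  0.0419] F [-2.4381  1.1852  0.6367] shift [-0.0183  0.0002 -0.0001] rot [0.0125 0.0151 0.0477]
```

View pics/s2.png

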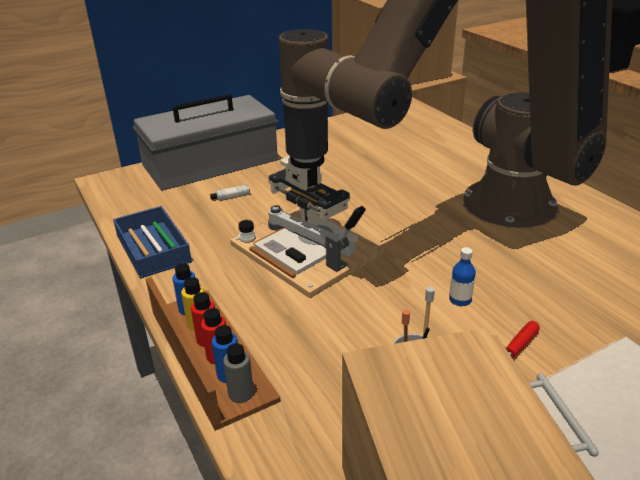

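The strap is swinging with about 2.7 N on the fingers, and its free end is approaching the upright. I keep pushing gently to the stop.

>>> {"fn": "jog_arm", "kwargs": {"targets": "-0.004 0 0 0 0 0 -1; -0.008 0 0 0 0 0 -1; -0.011 0 0 0 0 0 -1; -0.014 0 0 0 0 0 -1; -0.016 0 0 0 0 0 -1; -0.017 0 0 0 0 0 -1; -0.018 0 0 0 0 0 -1; -0.018 0 0 0 0 0 -1"}}

```text
clock: 5.35
tool_pos: [0.5374, -0.1179, 0.0419]
orientation: [180.0, -0.4, -166.5]
force: [-16.5, -2.5, 13.2]
opening: 0.0004
```

Run:
```python
from h import *
go(J(-.0215,-.04,.042))
```

```text
clock 5.35 jig now [-0.0257 -0.0404  0.0419] F [-16.5424  -2.5101  13.2465] shift [-0.0042  0.0004 -0.0002] rot [ 0.0315 -0.3821  0.0134]
```

The push is blocked at about 16 N, which fits the stop. I back off and check the angle.

>>> {"fn": "jog_arm", "kwargs": {"targets": "0.01 0 0 0 0.4 0 -1; 0.03 0 0 0 0.4 0 -1; 0.06 0 -0.005 0 0.4 0 -1; 0.07 0 -0.04 0 0.4 0 -1; 0.08 0 -0.08 0 0.4 0 -1; 0.08 0 -0.12 0 0.4 0 -1; 0.08 0 -0.16 0 0.4 0 -1; 0.08 0 -0.19 0 0.4 0 -1"}}

```text
clock: 6.35
tool_pos: [0.4618, -0.1365, 0.2349]
orientation: [-180.0, -0.6, -166.5]
force: [0.3, 0.0, -0.9]
opening: 0.0006
```

```bash
cat >> h.py <<'E'
def cloud(p):
    K=p['intrinsics'];v,u=np.mgrid[:480,:640]
    X=(np.linalg.inv(K)@np.stack([u.ravel(),v.ravel(),np.ones(u.size)]))*p['range_z'].ravel()
    W=((p['R'].T@(X-p['t'][:,None])).T); W=W[p['range_z'].ravel()>0]
    d=W-O; return np.c_[d@EX,d@EY,W[:,2]]
E
python3 - <<'E'
from h import *
go(J(-.0,.0,.25))
for n in("top","scene"):
    p=snapshot(n);save(p,n+"3");c=cloud(p)
    s=c[(abs(c[:,2]-.06)<.005)&(abs(c[:,0])<.15)&(c[:,1]>-.1)&(c[:,1]<.075)]
    if len(s)<9: print(n,len(s));continue
    r=cv2.minAreaRect((s[:,:2]*1000).astype(np.float32));print(n,len(s),r)
    f=cv2.fitLine((s[:,:2]*1000).astype(np.float32),cv2.DIST_HUBER,0,.01,.01).ravel();print(f,'deg',np.degrees(np.arctan2(-f[0],f[1])))
    for k in("strap_end","lever_tip"):
        d=models.spot_point(k,p)[0];print(k,d['conf'],d['uv'],toJ(world(p,*d['uv'],z=.047)) if k=="strap_end" else toJ(world(p,*d['uv'])))
E
```

```text
clock 6.35 jig now [-0.1035 -0.0408  0.2349] F [ 0.3269  0.0072 -0.8655] shift [-0.1034  0.0408 -0.0161] rot [-0.023  -0.5597  0.0228]
top 911 ((-0.19173622131347656, -12.531234741210938), (24.15392303466797, 174.4986572265625), 0.01235098484903574)
[  0.0004  -1.      -0.3056 -11.5197] deg -179.97533
strap_end 0.62 [297.3, 238.1] [-0.0008  0.1142  0.047 ]
lever_tip 0.91 [272.1, 238.1] [0.0023 0.1539 0.1844]
scene 428 ((-0.2917776107788086, -17.364181518554688), (165.2449188232422, 27.897905349731445), 89.17670440673828)
[  0.0278   0.9996   1.3693 -17.6074] deg -1.5907826
strap_end 0.65 [343.5, 255.0] [-0.001  0.111  0.047]
lever_tip 0.91 [359.7, 207.3] [-0.0043  0.1532  0.1835]
```

View pics/top3.png

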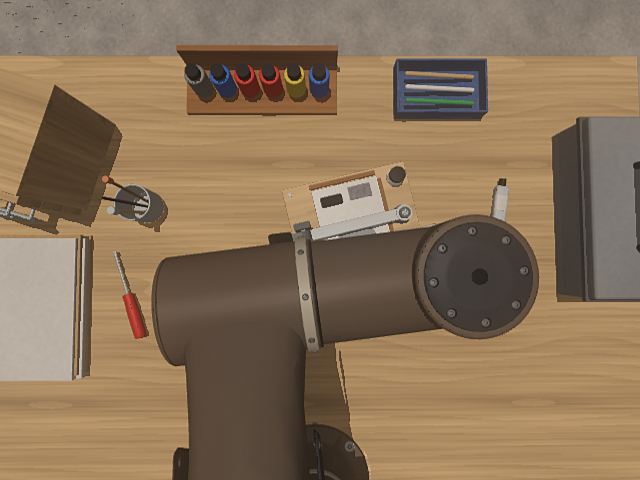

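View pics/scene3.png

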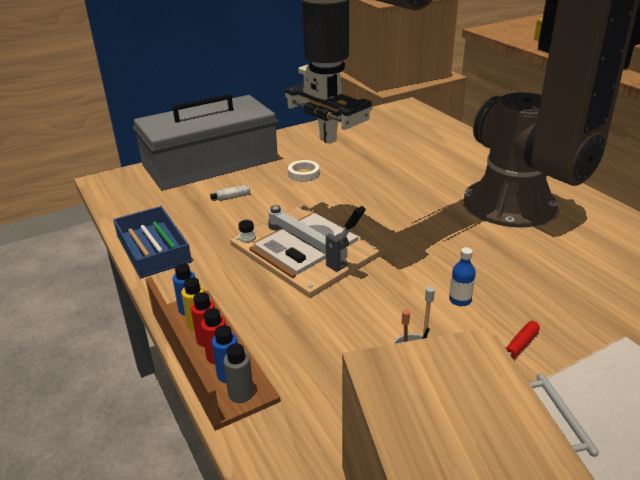

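Strap done. It lies at 0.0° with its end at the upright, and the lever is still raised (tip at jig y 154, z 0.184). Next I move above the lever.

Run:
```python
from h import *
go(J(0,.115,.235))
```

```text
clock 6.65 jig now [-0.1047 -0.0404  0.2317] F [ 0.1003 -0.6849 -0.0148] shift [-0.1046  0.1554 -0.0046] rot [ 0.0471 -0.8066  0.009 ]
```

>>> {"fn": "jog_arm", "kwargs": {"targets": "-0.015 0.022 -0.005 0 -0.8 0 -1; -0.03 0.044 -0.005 0 -0.8 0 -1; -0.045 0.066 -0.005 0 -0.8 0 -1; -0.06 0.088 -0.005 0 -0.8 0 -1; -0.075 0.11 -0.005 0 -0.8 0 -1; -0.09 0.132 -0.005 0 -0.8 0 -1; -0.105 0.155 -0.005 0 -0.8 0 -1; -0.105 0.155 -0.005 0 -0.8 0 -1"}}

```text
clock: 7.65
tool_pos: [0.5268, 0.0401, 0.234]
orientation: [180.0, -0.1, -166.4]
force: [-0.3, 0.1, 0.5]
opening: 0.0004
```

Run:
```python
from h import *
go(J(0,.115,.175));p=snapshot("scene");save(p,"s4")
```

```text
clock 7.65 jig now [0.0008 0.1158 0.234 ] F [-0.3059  0.1403  0.4651] shift [ 0.0006 -0.0008  0.059 ] rot [ 0.0272 -0.1236  0.1068]
```

View pics/s4.png

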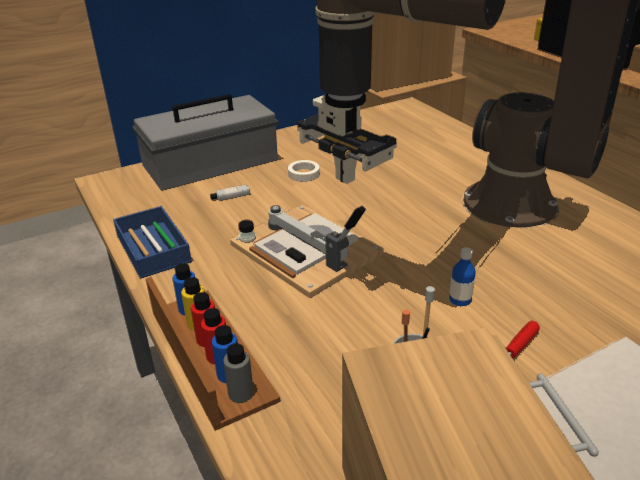

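>>> {"fn": "jog_arm", "kwargs": {"targets": "0 0 0.02 0 0 0 -1; 0 0 0.04 0 0 0 -1; 0 0 0.059 0 0 0 -1; 0 0 0.066 0 0 0 -1; 0.001 0.007 0.071 0 0 0 -1; 0.001 0.013 0.076 0 0 0 -1; 0.001 0.02 0.08 0 0 0 -1; 0.001 0.023 0.084 0 0 0 -1"}}

```text
clock: 8.7
tool_pos: [0.5201, 0.0621, 0.1505]
orientation: [180.0, -0.1, -166.4]
force: [-0.1, -0.5, 4.1]
opening: 0.0006
```

Run:
```python
from h import *
go(J(0,.167,.11));p=snapshot("scene");save(p,"s5");d=models.spot_point("lever_tip",p)[0];print(d['conf'],d['uv'],toJ(world(p,*d['uv'])))
```

```text
clock 8.7 jig now [-0.0006  0.1388  0.1505] F [-0.0859 -0.4753  4.1492] shift [-0.0007  0.0282  0.0405] rot [ 0.036  -0.059   0.1195]
0.83 [367.5, 218.2] [-0.0018  0.1773  0.1695]
```

View pics/s5.png

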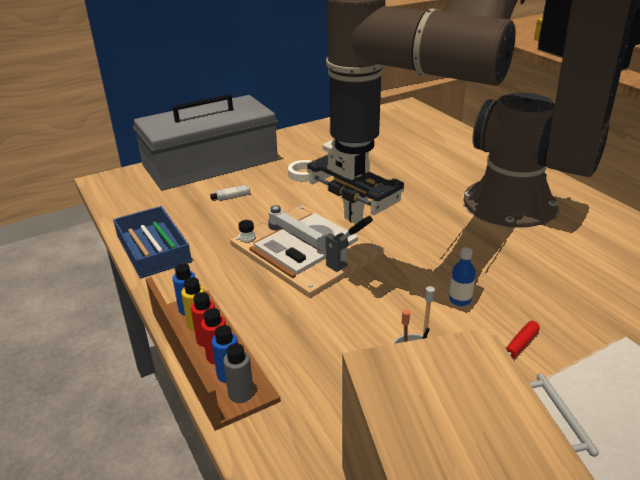

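The lever is coming down, with its tip at (367,218) and about 4 N of force. I keep following the arc.

>>> {"fn": "jog_arm", "kwargs": {"targets": "0 0.006 0.006 0 0 0 -1; 0 0.012 0.011 0 0 0 -1; 0 0.017 0.017 0 0 0 -1; -0.001 0.022 0.025 0 0 0 -1; -0.001 0.026 0.033 0 0 0 -1; -0.001 0.029 0.041 0 0 0 -1; -0.001 0.031 0.048 0 0 0 -1; -0.001 0.033 0.054 0 0 0 -1"}}

```text
clock: 9.8
tool_pos: [0.5128, 0.0943, 0.0954]
orientation: [180.0, -0.1, -166.4]
force: [0.5, -2.5, 2.0]
opening: 0.0003
```

Run:
```python
from h import *
go(J(0,.172,.085))
```

```text
clock 9.8 jig now [-0.0002  0.1718  0.0954] F [ 0.4591 -2.4984  1.9794] shift [-0.0002  0.0002  0.0104] rot [ 0.0265 -0.1368  0.1168]
```

>>> {"fn": "jog_arm", "kwargs": {"targets": "0 0 0.003 0 0 0 -1; 0 0 0.005 0 0 0 -1; 0 0 0.007 0 0 0 -1; 0 0 0.008 0 0 0 -1; 0 0 0.009 0 0 0 -1; 0 0 0.01 0 0 0 -1; 0 0 0.0105 0 0 0 -1; 0 0 0.0105 0 0 0 -1"}}

```text
clock: 10.8
tool_pos: [0.5133, 0.0946, 0.0869]
orientation: [180.0, -0.0, -166.4]
force: [-8.5, 2.7, 21.2]
opening: 0.0002
```

Run:
```python
from h import *
go(J(0,.172,.083))
```

```text
clock 10.8 jig now [0.0004 0.1719 0.0869] F [-8.4612  2.733  21.2324] shift [0.0004 0.     0.0039] rot [ 0.0321 -0.0266  0.1667]
```

The lever is at its stop: z 0.0869 with 21 N. I lift straight up and move away.

>>> {"fn": "jog_arm", "kwargs": {"targets": "0 0 -0.02 0 0 0 -1; 0 0 -0.05 0 0 0 -1; 0 0 -0.09 0 0 0 -1; 0 0 -0.13 0 0 0 -1; 0 0 -0.17 0 0 0 -1; 0.01 -0.05 -0.2 0 0 0 -1; 0.02 -0.1 -0.22 0 0 0 -1; 0.03 -0.15 -0.22 0 0 0 -1"}}

```text
clock: 11.8
tool_pos: [0.5202, -0.0599, 0.3087]
orientation: [-180.0, 0.2, -166.3]
force: [0.3, 0.4, -1.8]
opening: 0.0003
```

>>> {"fn": "jog_arm", "kwargs": {"targets": "0.01 -0.05 0 0 0 0 -1; 0.02 -0.1 0 0 0 0 -1; 0.03 -0.15 0 0 0 0 -1; 0.04 -0.2 0 0 0 0 -1; 0.05 -0.25 0 0 0 0 -1; 0.05 -0.3 0 0 0 0 -1; 0.05 -0.32 0 0 0 0 -1; 0.05 -0.32 0 0 0 0 -1"}}

```text
clock: 12.8
tool_pos: [0.5469, -0.3837, 0.3071]
orientation: [179.9, 0.1, -166.4]
force: [-0.0, -0.0, -0.3]
opening: 0.0003
```

Run:
```python
from h import *
go(J(0,.172,.083))
for n in("top","scene"):
    p=snapshot(n);save(p,n+"6");c=cloud(p)
    s=c[(abs(c[:,2]-.06)<.005)&(abs(c[:,0])<.15)&(c[:,1]>-.1)&(c[:,1]<.075)]
    f=cv2.fitLine((s[:,:2]*1000).astype(np.float32),cv2.DIST_HUBER,0,.01,.01).ravel();print(n,len(s),f,'deg',np.degrees(np.arctan(-f[0]/f[1])))
    s=c[(abs(c[:,0])<.01)&(c[:,1]>.155)&(c[:,1]<.225)&(c[:,2]>.07)&(c[:,2]<.2)]
    if len(s)>5: print('handle z,n',len(s),s[:,2].min(),s[:,2].max(),'slope deg',np.degrees(np.arctan(np.polyfit(s[:,1],s[:,2],1)[0])))
    for k in("lever_tip","strap_end","eraser","ink_jar","panel"):
        for d in models.spot_point(k,p)[:1]:print(k,d['conf'],d['uv'],toJ(world(p,*d['uv'])))
```

```text
clock 12.8 jig now [-0.0783 -0.3011  0.3071] F [-0.047  -0.0458 -0.2938] shift [-0.0788  0.4727  0.2247] rot [0.0609 0.0556 0.0818]
top 916 [  0.0023   1.      -0.3887 -12.0798] deg -0.13208652
handle z,n 292 0.08121375606434272 0.0914599657105246 slope deg -0.46006096916751554
lever_tip 0.85 [250.6, 248.4] [-0.0011  0.211   0.086 ]
strap_end 0.62 [295.0, 237.0] [0.0004 0.1168 0.0836]
eraser 0.81 [331.4, 199.1] [0.0645 0.0228 0.0426]
ink_jar 0.82 [394.5, 175.9] [ 0.0793 -0.1197  0.0589]
panel 0.63 [353.5, 225.2] [-0.003  -0.0088  0.06  ]
scene 442 [  0.0208   0.9998   2.2762 -17.3714] deg -1.1908273
handle z,n 259 0.07151460847148479 0.08982848837865966 slope deg -1.483478557116878
lever_tip 0.88 [383.5, 263.6] [-0.0831  0.1553  0.0048]
strap_end 0.93 [343.6, 252.0] [-0.0028  0.1095  0.0533]
eraser 0.63 [293.0, 256.3] [0.0722 0.0282 0.0385]
ink_jar 0.65 [246.2, 237.4] [ 0.092  -0.1146  0.03  ]
panel 0.96 [309.3, 243.0] [0.0083 0.011  0.0347]
```

View pics/top6.png

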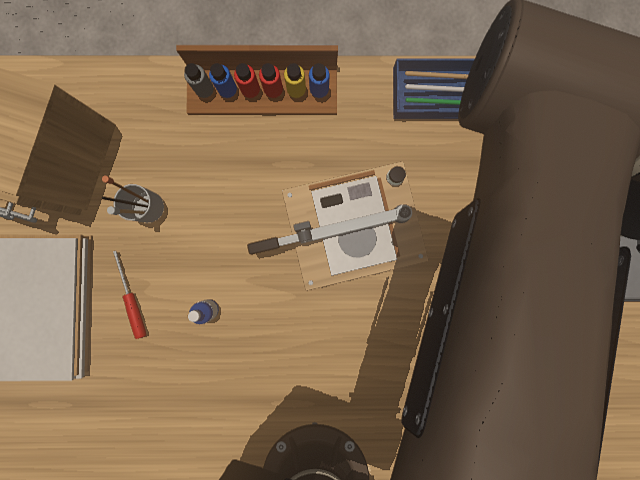

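View pics/scene6.png

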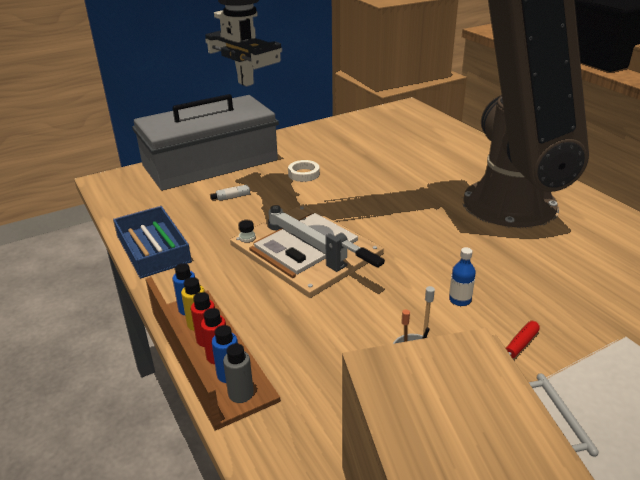

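The strap lies straight from (403,213) to (300,235), the lever is level with its tip at (250,248), and the eraser, jar and board have not moved. I hand the job in.

```bash
python3 -c "
from h import *
print(job.close_job())"
```

```text
the job is handed in; nothing more can be done
None
```

The board is clamped, in the order asked, and I handed the job in at about 13 s of the 48 s allowed. `close_job()` reports no verdict.

- **Strap:** I pushed it with the closed fingers until it was blocked at about 16 N. The top camera put it within 0.15° of straight, both before and after the lever was moved.
- **Lever:** I pushed it down only after the strap check. The fingers stopped at 86.9 mm with about 21 N on them, against a stated 87 mm for the lever fully down. The top camera then showed the handle level within 0.5°.
- **Surroundings:** In the last pictures the board, eraser and jar look unmoved. I saw no change in the other things in view, and the robot was well clear of everything.

**Disagreements:** The oblique scene camera gave 1.2° for the strap and 1.5° for the handle, because its view picks up side faces. It also put the lever tip on the table behind the handle edge once. I relied on the top camera and the contact readings instead.

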